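# Set a culture dish on the viewing stage with a forked lifter

## Task

The culture dish with the tan agar lies loose on the flat fork of the dish lifter. Take the lifter by its upright black grip, carry the dish on it, level and without touching the dish with the fingers, to the round viewing stage (not the square block), and lower the fork around the stage until the dish stands centred on top of it and the lifter lies flat on the bench. Let go of the lifter and leave it there; never tip or drop the dish.

Things in the scene. Friction and masses are not known exactly. Their poses are not given: they have to be found in the camera images.
- lifter_grip (a point): Dish lifter, loose flat steel tool, 0.35 kg, lying on the bench. Point: centre of its upright black grip, a block 36 mm long (x), 20 mm thick (y), 4 to 62 mm above the tool's underside; the point is 34 mm above the underside. Pinch it across the 20 mm, from above. x points to the fork, z up. A tail with a weight (32 mm across, 22 high) reaches 101 mm behind the grip; the loaded tool balances at the grip.
- lifter_seat (a point): The lifter's dish seat: point on top of its fork, midway between the tines, 85 mm ahead (+x) of the grip point, 4 mm above the underside; axes as the grip's. The fork is a 4 mm plate, 92 mm wide: two tines 14 mm wide, 64 mm gap between them, open at the tips. The gap ends 32 mm behind this point, the tines 47 mm ahead of it.
- dish_mid (a point): Round glass culture dish with tan agar, 94 mm across, 17 mm high, 0.06 kg, lying loose on the lifter's fork within a few mm of the seat, nothing holds it but friction. This point is its centre, half-way up (8.5 mm above its underside); z up. At the start its underside is 4 mm above the bench.
- stage_top (a point): Viewing stage: round aluminium pedestal 40 mm in diameter and 30 mm high with a thin white top, bolted to the bench. It fits in the fork's gap with 12 mm to spare each side. Point: centre of its top. 0.14 to 0.28 m to its left or right stands the wrong support, a square block 40 x 40 mm of the same height and material.
Not all that is in view belongs to the job. Of the things like the part that bears lifter_grip, leave any that is turquoise; of the rest the larger one is meant.

How it is judged:
By the outcome, as a careful person would: the job done as asked, in the order asked, and still so for the second after the job is handed in, with the robot touching nothing.
It also fails if it takes over 54 s, if anything falls off the work surface, if the arm or the gripper's body presses on something with over 40 N, if the wrist force passes 120 N, or if a joint passes its speed limit or range.

## Robot

A 6-joint arm with a two-finger parallel gripper is mounted at the origin on a cart in front of the work surface, level with it; the furniture and walls round the work are solid. World frame = base frame: x ahead of the robot, y to its left, z up, the work surface at z = 0. Lengths are in m, angles in degrees, forces in N, time in s.
With the tool pointing down it reaches from about 0.3 to 0.85 m from the base axis. Payload 4.2 kg.
Tool frame: the origin (TCP) lies on the mounting face of the last link; the fingertips stand 191 mm ahead of it and the grasp point (between the pads) lies 172 mm ahead of it; z points along the fingers, y is the line along which they close (so a half turn about z gives the same grasp; the last joint's range is limited). The gripper opens to 91 mm and grips with 3 to 60 N. Pads are 32 mm wide; open, the fingers measure 118 mm over their backs; the gripper's body (76 mm by 178 mm) begins 60 mm behind the grasp point.
Start: joints at [-78.209, 18.312, 89.639, -0, 72.044, -1.146], TCP at [0.129, -0.56, 0.405] pointing down, gripper open.
Joint ranges: [-177.97, 177.97], [-48.28, 115.42], [12.27, 149.76], [-77.06, 257.06], [2.81, 150.46], [-146.56, 146.56]. Speed limits (degrees/s): [147.25, 147.25, 180, 180, 180, 180].

## Interface

Orientations are given as [roll, pitch, yaw] about the fixed x, y, z axes, in that order (R = Rz(yaw) Ry(pitch) Rx(roll)).
In Python, from station import sensors, read_camera, camera_model, job gives the robot as it stands.
- The arm moves only by the tool apply_moves, never from a script. Its argument "deltas" is a list of rows, each a list of 4 numbers: the shift along the tool's x, y, z in units of 0.4 m (1.0 is 0.4 m), then the turn about the tool's z in units of 60 degrees (1.0 is 60 degrees). In form: [[dx, dy, dz, roll], ...]. A call has 1 to 5 rows; each row shifts and turns the commanded pose from where the row before left it, along the tool's axes as they then stand; what a row does not reach is not made up. A row lasts 1/8 s, in which the tool goes at most 62.5 mm and 10.7 degrees, less where a joint would pass 70% of its speed; a pose out of reach is approached as far as the arm can. A call with a number of a shift or a turn outside -1 to 1 is refused whole. A call with a gripper value outside its range is refused whole. "jaw" is the opening, from 0 (shut) to 1 (fully open), set as the call begins (left out, the last holds). The fingers move at their own pace and stop on an object; "force" is the grip in N (left out, the last holds). Time passes only in rows, so rows that do not move let the fingers close. It gives the time, the measured TCP pose, the force, the opening and the grip force at its end, in the units of the state.
- sensors.sense(): the state, without advancing time (a new reading comes with each control period).
- read_camera(name): name is "scene" or "top"; returns the picture (384x512x3 uint8, red, green, blue); there is no depth.
- camera_model(name): a dict with "mtx" (3x3 intrinsics, pixels), "world_to_cam" (4x4, takes a point from world to camera coordinates). Camera axes: x right, y up, looking along -z (the intrinsics and any distortion apply to the point x, -y, -z); pixel columns grow to the right and rows downward; lengths in m; the calibration is good to about 2 mm. A picture is of the moment at which its call begins. camera_model takes no time and is no camera call.
- job.finish_job(): hands the job in; it is judged then, once.
The state is a dict: "time_s": time; "joints": joint angles; "qvel": joint speeds; "tau": joint torques, N m; "eef_pos": TCP position; "tool_rot": TCP orientation; "force": force on the tool from outside, world axes, zero at the start; "ft_torque": the same for the moment, N m; "width": finger opening in m; "gripper_force": force on a finger pad.
Only numpy, scipy, OpenCV 4.12 (cv2) and the standard library are available. Lean on these libraries where they do the work, as an engineer would, in place of code of your own. Each camera call takes 0.05 s, during which the arm holds its last target. There are 200 camera calls.

## Working session

There is one attempt and no reset: what is moved stays moved. The work goes in short steps, Python scripts to look and compute and a tool call to move; the robot and the scene stay as the last step left them, time stands still between calls to the robot, and variables do not carry over. Pictures are saved under pics/ and viewed, at most 10 in all, crops included, and the job is handed in when it is done.

Besides the shell and the picture viewer there is one more tool, called as a command line: name --pt "numbers of a row" for each row, then --argument value for the rest. apply_moves: Moves the arm, as the interface text tells. Shifts and turns lie within -1 to 1; 1 stands for 0.4 m of shift or 60 degrees of turn. Its arguments: {"type":"object","properties":{"deltas":{"type":"array","items":{"type":"array","items":{"type":"number"}}},"jaw":{"type":"number"},"force":{"type":"number"}},"required":["deltas"]}

```bash
mkdir -p pics
python3 - <<'E'
from station import sensors, read_camera, camera_model, job
import cv2,numpy as np
for n in("scene","top"):
    im=read_camera(n); cv2.imwrite(f"pics/{n}0.png",im[:,:,::-1]); m=camera_model(n); print(n,{k:(np.round(v,4).tolist() if not isinstance(v,str) else v) for k,v in m.items()})
s=sensors.sense();print(s['eef_pos'],s['tool_rot'],s['time_s'],s['width'],s['force'])
E
```

```text
scene {'mtx': [[382.3748, 0.0, 257.7917], [0.0, 382.3748, 191.6578], [0.0, 0.0, 1.0]], 'world_to_cam': [[-0.5641, -0.8257, 0.0046, 0.3037], [0.5637, -0.3811, 0.7328, -0.3038], [-0.6033, 0.4159, 0.6805, -0.6688], [0.0, 0.0, 0.0, 1.0]]}
top {'mtx': [[365.8702, 0.0, 258.9476], [0.0, 365.8702, 190.3206], [0.0, 0.0, 1.0]], 'world_to_cam': [[0.0276, -0.9996, 0.0097, 0.0218], [0.9949, 0.0284, 0.0971, -0.4846], [-0.0974, 0.007, 0.9952, -0.9884], [0.0, 0.0, 0.0, 1.0]]}
[ 0.12870846 -0.5602511   0.40402984] [-1.79911725e+02 -1.96857064e-03  1.29370974e+01] 0.1 0.09155386436860323 [-0.09784614  0.18789477 -0.19002291]
```

View pics/scene0.png

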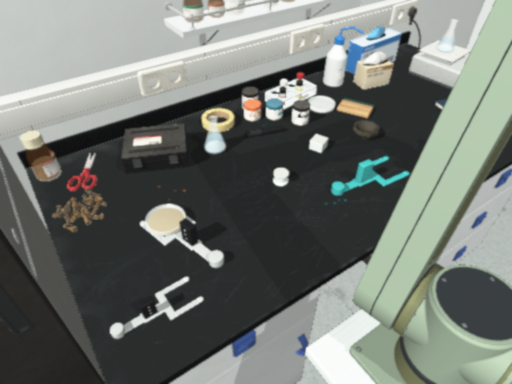

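View pics/top0.png

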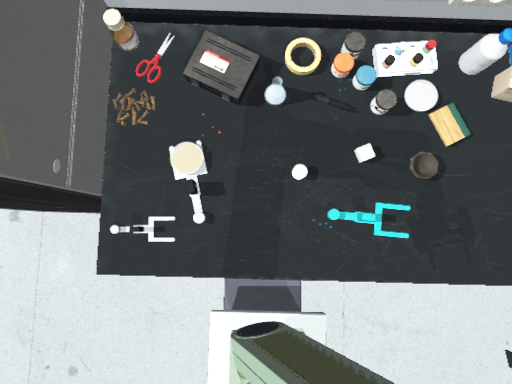

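The top picture holds three lifter-like tools:
- A white lifter with the tan dish, running from (188,158) to its weight at (199,218).
- A smaller white lifter at (145,229).
- A turquoise lifter at (370,217).

I choose the larger white one carrying the dish. The round stage is at (300,172) and the square block at (365,153). Next I'll check this in a close crop.

```bash
cat > h.py <<'E'
import cv2,numpy as np
from station import camera_model
def ray(n,px,z):
    m=camera_model(n);W=np.array(m["world_to_cam"]);K=np.array(m["mtx"])
    d=np.linalg.inv(K)@[px[0],px[1],1]; d=np.array([d[0],-d[1],-d[2]])
    R=W[:3,:3];c=-R.T@W[:3,3];d=R.T@d
    return c+d*(z-c[2])/d[2]
def blob(im,mask,box):
    "largest contour in box x0,y0,x1,y1: min circle/moments"
    m=np.zeros(mask.shape,np.uint8);x0,y0,x1,y1=box;m[y0:y1,x0:x1]=mask[y0:y1,x0:x1]
    n,l,st,c=cv2.connectedComponentsWithStats(m); i=1+np.argmax(st[1:,4]); return c[i],st[i]
E
python3 - <<'E'
from h import *
t=cv2.imread("pics/top0.png");s=cv2.imread("pics/scene0.png")
a=cv2.resize(t[135:235,150:250],None,fx=4,fy=4,interpolation=cv2.INTER_CUBIC)
b=cv2.resize(s[195:275,130:230],None,fx=4,fy=4,interpolation=cv2.INTER_CUBIC)
c=cv2.resize(t[150:200,275:375],None,fx=4,fy=4,interpolation=cv2.INTER_CUBIC)
o=np.zeros((600,800,3),np.uint8);o[:400,:400]=a;o[:320,400:]=b;o[400:,:400]=c
cv2.imwrite("pics/crop.png",o)
for n,im,bx in(("top",t,(165,140,212,180)),("scene",s,(140,200,190,240))):
    h=im.astype(int);tan=((h[:,:,2]-h[:,:,0]>30)&(h[:,:,2]>150)).astype(np.uint8)
    c,st=blob(im,tan,bx);print(n,"dish",c,st,ray(n,c,.014))
for n,im,bx,z in(("top",t,(188,208,210,228),.022),("scene",s,(205,246,228,270),.022),("top",t,(288,160,312,185),.03),("scene",s,(270,165,292,180),.03)):
    w=(im.min(2)>170).astype(np.uint8);c,st=blob(im,w,bx);print(n,c,st,ray(n,c,z))
E
```

```text
top dish [186.70625 157.8625 ] [173 144  29  29 640] [0.57051983 0.24086337 0.014     ]
scene dish [165.16795069 219.61633282] [148 208  36  24 649] [0.56859005 0.24377521 0.014     ]
top [198.21232877 215.39041096] [193 208  12  16 146] [0.40997176 0.20027795 0.022     ]
scene [213.06521739 256.79565217] [205 247  18  20 230] [0.40454998 0.20660727 0.022     ]
top [299.14659686 171.46596859] [292 164  16  16 191] [ 0.53865859 -0.07419226  0.03      ]
scene [280.27564103 173.6025641 ] [273 168  16  12 156] [ 0.53650154 -0.06982438  0.03      ]
```

View pics/crop.png

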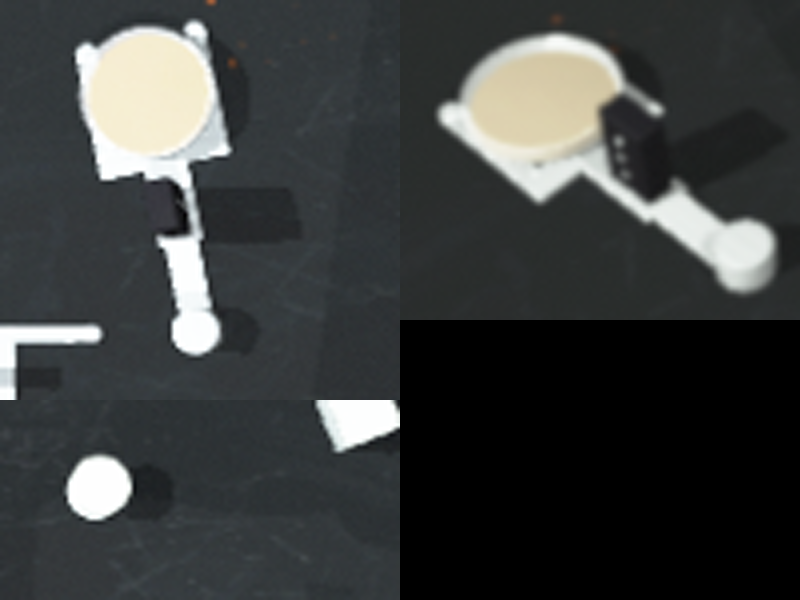

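The crop confirms the choice. The dish sits on the larger white lifter with its black grip at crop (172,207), i.e. top px ≈(193,187). The stage at crop (99,487) is round, and the square block is at upper right.

Run:
```python
from h import *
P=lambda x,y:((x+.5)/4-.5+150,(y+.5)/4-.5+135)
Q=lambda x,y:((x-400+.5)/4-.5+130,(y+.5)/4-.5+195)
r=lambda x,y,z:ray("top",P(x,y),z)[:2]
w=r(196,332,.022);bl=r(102,180,.004);br=r(230,152,.004)
print("weight",w,"scene",ray("scene",Q(743,244),.022)[:2]);print("back",bl,br,np.linalg.norm(bl-br),(bl+br)/2)
e=bl-br;print("yaw back",np.degrees(np.arctan2(-e[0],e[1])))
tl,tr=r(86,42,.004),r(195,20,.004);print("tips",tl,tr,(tl+tr)/2)
for a in (bl+br)/2,(tl+tr)/2,np.array([.5705,.2409]):
    d=a-w;print("yaw",np.degrees(np.arctan2(d[1],d[0])),np.linalg.norm(d))
# grip top corners scene
for c in((617,95),(668,132),(640,95),(600,110)):print("grip",ray("scene",Q(*c),.062)[:2])
# grip silhouette in top
t=cv2.imread("pics/top0.png")
print(t[175:198,180:202].max(2))
```

```text
weight [0.40388523 0.19887948] scene [0.40449612 0.20101183]
back [0.50921717 0.27250039] [0.53175598 0.18321018] 0.0920909356482138 [0.52048658 0.22785528]
yaw back 14.166776028371503
tips [0.60775766 0.28878964] [0.62601236 0.21206411] [0.61688501 0.25042688]
yaw 13.955498646881512 0.12014770487763615
yaw 13.604403880909265 0.21914844451506402
yaw 14.154907195990617 0.1718319107389089
grip [0.50343172 0.22058061]
grip [0.4636353  0.21009557]
grip [0.49636984 0.2101488 ]
grip [0.49852623 0.23318985]
[[253 254 254 254 253 253 253 250 246 247 247 248 248 249 253 254 244 159
  102  65  60  66]
 [254 254 254 254 254 254 254 251 248 248 249 249 249 249 253 254 235  73
   59  68  65  67]
 [254 254 253 252 252 252 252 251 249 249 248 249 249 249 252 254 235 112
   57  66  66  66]
 [252 252 237 163 107  66 228 251 249 246 243 242 245 248 249 252 251 192
   49  56  66  69]
 [ 89  69  65  65  67  62 183 234 241 205 144 122 165 230 246 252 254 224
   49  59  68  68]
 [ 62  63  65  65  63  53  86  82  58  60  63  61  45 106 217 251 254 230
   52  58  69  67]
 [ 61  64  64  62  61  63  66  66  6
[... 845 characters left out ...]
7  66  66  64  44  22  22 128
  207 170  56  44]
 [ 59  58  60  59  60  60  59  63  65  64  66  62  63  57  42  27  23  94
  189 175  79  43]
 [ 59  59  58  60  58  59  59  59  60  55  50  47  37  29  30  27  25  95
  189 197 120  43]
 [ 59  58  61  59  59  57  59  59  49  79  78  40  30  29  52  64  75 127
  199 224 160  42]
 [ 61  61  58  57  61  60  59  59  58 163 189 164 155 152 173 186 201 227
  233 223 152  43]
 [ 61  61  59  58  60  62  60  59  59 150 247 254 254 254 254 254 254 254
  252 196  47  47]
 [ 63  63  62  60  63  65  64  64  62 118 236 253 254 254 254 254 254 254
  254 224  52  59]
 [ 67  69  69  65  61  64  62  59  60  60  52 206 252 254 254 254 254 254
  254 233  62  55]]
```

apply_moves --pt "0.089 -0.112 0 -0.018" --pt "0.089 -0.112 0 0" --pt "0.089 -0.112 0 0" --pt "0.089 -0.112 0 0" --pt "0.089 -0.112 0 0" --jaw 1

```text
time_s: 0.72
eef_pos: [0.2484, -0.2986, 0.4045]
tool_rot: [-180.0, -0.0, 14.0]
force: [0.3, 0.8, -0.5]
width: 0.0913
gripper_force: 0.0
```

apply_moves --pt "0.089 -0.112 0 0" --pt "0.089 -0.112 0 0" --pt "0.089 -0.112 0 0" --pt "0.089 -0.112 0 0" --pt "0.089 -0.112 0 0"

```text
time_s: 1.35
eef_pos: [0.3668, -0.0381, 0.4047]
tool_rot: [180.0, -0.0, 14.0]
force: [0.0, -1.0, -0.6]
width: 0.0911
gripper_force: 0.0
```

apply_moves --pt "0.089 -0.112 0 0" --pt "0.089 -0.112 0 0" --pt "0.089 -0.112 0 0" --pt "0.089 -0.112 0 0" --pt "0 0 0 0"

```text
time_s: 1.98
eef_pos: [0.4624, 0.1713, 0.4039]
tool_rot: [-180.0, 0.0, 14.3]
force: [-1.0, -1.2, 0.1]
width: 0.0913
gripper_force: 0.0
```

```bash
cat > d.py <<'E'
import sys,numpy as np
from station import sensors
from h import ray
x,y,yaw=map(float,sys.argv[1:4]);s=sensors.sense();p=s['eef_pos'];a=np.radians(s['tool_rot'][2])
dx,dy=x-p[0],y-p[1]
print(s['time_s'],p,s['tool_rot'],s['width'],s['force'],s['gripper_force'])
print("units",(dx*np.cos(a)+dy*np.sin(a))/.4,(dx*np.sin(a)-dy*np.cos(a))/.4,"z to .212",(p[2]-.212)/.4,"turn",-(yaw-s['tool_rot'][2])/60)
E
python3 d.py .4864 .2195 14; python3 -c "
from h import *
print(ray('top',(189.7,186.2),.062),ray('scene',((635-400)/4+130-.4,119/4+195-.4),.062))"
```

```text
1.975 [0.46240394 0.17127263 0.40388797] [-1.79974221e+02  2.83926137e-02  1.42696282e+01] 0.09130205795108293 [-1.02204509 -1.19371028  0.13339138] 0.0
units 0.08785759243791964 -0.10206176918547367 z to .212 0.4797199183727748 turn 0.004493803295796924
[0.48573571 0.21998779 0.062     ] [0.48205959 0.22046942 0.062     ]
```

apply_moves --pt "0.087 -0.102 0 0.003" --pt "0 0 0.06 0" --pt "0 0 0.1 0" --pt "0 0 0.1 0" --pt "0 0 0 0"

```text
time_s: 2.6
eef_pos: [0.4839, 0.215, 0.2981]
tool_rot: [179.9, 0.5, 13.8]
force: [-0.4, 0.1, -0.2]
width: 0.0914
gripper_force: 0.0
```

```bash
python3 d.py .4864 .2195 14;  python3 - <<'E'
from station import read_camera
import cv2,numpy as np
s=read_camera("scene")[:,:,::-1];cv2.imwrite("pics/s1.png",cv2.resize(s[140:290,100:300],None,fx=4,fy=4,interpolation=cv2.INTER_CUBIC))
E
```

```text
2.6 [0.48390659 0.21501421 0.29810699] [179.90715183   0.45893128  13.7926283 ] 0.09135230264651548 [-0.37957651  0.07821992 -0.17222875] 0.0
units 0.008727396900614333 -0.009404970461197147 z to .212 0.21526748416592986 turn -0.0034561949219725405
```

View pics/s1.png

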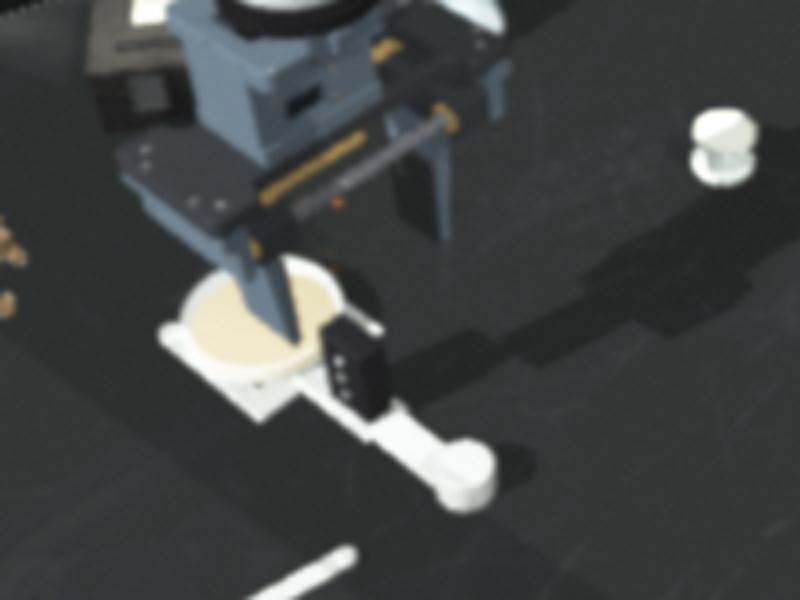

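The picture shows the open fingers above the lifter, straddling the grip at crop (358,370), clear of the dish. I'll let the arm settle before correcting.

apply_moves --pt "0 0 0 0" --pt "0 0 0 0"

```text
time_s: 2.9
eef_pos: [0.4857, 0.2164, 0.3025]
tool_rot: [-180.0, -0.2, 13.8]
force: [1.0, 0.3, -0.2]
width: 0.0913
gripper_force: 0.0
```

```bash
python3 d.py .4864 .2195 14
```

```text
2.9 [0.48566288 0.21640331 0.3024539 ] [-179.97667733   -0.19138653   13.82814655] 0.09125974620510527 [ 0.98359182  0.26784111 -0.1627129 ] 0.0
units 0.0036397503276380336 -0.007076888579654261 z to .212 0.2261347528135673 turn -0.0028642241879211976
```

apply_moves --pt "0.003 -0.007 0.06 -0.003" --pt "0 0 0.06 0" --pt "0 0 0.06 0" --pt "0 0 0.045 0" --pt "0 0 0 0"

```text
time_s: 3.52
eef_pos: [0.4856, 0.2193, 0.2105]
tool_rot: [180.0, 0.1, 14.0]
force: [-0.5, 0.7, -0.3]
width: 0.0909
gripper_force: 0.0
```

apply_moves --pt "0 0 0 0" --pt "0 0 0 0" --pt "0 0 0 0"

```text
time_s: 3.9
eef_pos: [0.4859, 0.2195, 0.2114]
tool_rot: [-180.0, -0.1, 14.0]
force: [-0.2, -0.1, 0.6]
width: 0.0912
gripper_force: 0.0
```

```bash
python3 d.py .4864 .2195 14
```

```text
3.9 [0.48591045 0.21946775 0.21142897] [-1.79991805e+02 -8.00462027e-02  1.40168637e+01] 0.09124474742167696 [-0.17609543 -0.06314009  0.5585448 ] 0.0
units 0.001206965977589764 0.0002182036532652209 z to .212 -0.0014275654665923954 turn 0.0002810622929385017
```

apply_moves --pt "0 0 0 0" --pt "0 0 0 0" --pt "0 0 0 0" --pt "0 0 0 0" --pt "0 0 0 0" --jaw 0.32 --force 10

```text
time_s: 4.53
eef_pos: [0.4857, 0.2194, 0.2107]
tool_rot: [180.0, 0.0, 14.0]
force: [0.8, 0.3, 0.3]
width: 0.044
gripper_force: 0.0
```

apply_moves --pt "0 0 0 0" --pt "0 0 0 0" --pt "0 0 0 0" --pt "0 0 0 0" --pt "0 0 0 0" --jaw 0.24

```text
time_s: 5.15
eef_pos: [0.4857, 0.2194, 0.2107]
tool_rot: [180.0, -0.0, 14.0]
force: [0.7, 0.3, 0.8]
width: 0.0221
gripper_force: 0.0
```

apply_moves --pt "0 0 0 0" --pt "0 0 0 0" --pt "0 0 0 0" --pt "0 0 0 0" --pt "0 0 0 0" --jaw 0.1

```text
time_s: 5.78
eef_pos: [0.4857, 0.2194, 0.2107]
tool_rot: [180.0, 0.0, 14.0]
force: [0.4, 0.6, 0.3]
width: 0.0198
gripper_force: 10.0
```

apply_moves --pt "0 0 0 0" --pt "0 0 0 0" --pt "0 0 0 0" --pt "0 0 0 0" --jaw 0 --force 40

```text
time_s: 6.28
eef_pos: [0.4857, 0.2194, 0.2107]
tool_rot: [180.0, -0.0, 14.0]
force: [0.5, -0.4, -0.3]
width: 0.02
gripper_force: 40.0
```

apply_moves --pt "0 0 -0.01 0" --pt "0 0 -0.02 0" --pt "0 0 -0.03 0" --pt "0 0 -0.03 0" --pt "0 0 -0.03 0"

```text
time_s: 6.9
eef_pos: [0.4857, 0.2194, 0.2599]
tool_rot: [-180.0, -0.0, 14.0]
force: [0.4, 0.0, -3.3]
width: 0.0197
gripper_force: 40.0
```

apply_moves --pt "0 0 -0.03 0" --pt "0 0 -0.02 0" --pt "0 0 -0.01 0" --pt "0 0 0 0" --pt "0 0 0 0"

```text
time_s: 7.52
eef_pos: [0.4856, 0.2193, 0.2823]
tool_rot: [180.0, 0.1, 14.0]
force: [0.7, -0.3, -3.1]
width: 0.0198
gripper_force: 40.0
```

```bash
python3 d.py .4864 .2195 14;  python3 - <<'E'
from station import read_camera
import cv2,numpy as np
s=read_camera("scene")[:,:,::-1];cv2.imwrite("pics/s2.png",cv2.resize(s[140:290,100:300],None,fx=4,fy=4,interpolation=cv2.INTER_CUBIC))
s=read_camera("top")[:,:,::-1];cv2.imwrite("pics/t2.png",s)
E
```

```text
7.525 [0.48558701 0.21931898 0.28228255] [1.79984303e+02 5.88538467e-02 1.40170624e+01] 0.019778988496382887 [ 0.73019502 -0.30718408 -3.09359919] 39.999064207077026
units 0.002081573806388175 5.320694345056159e-05 z to .212 0.17570637129197575 turn 0.00028437271595220065
```

View pics/s2.png

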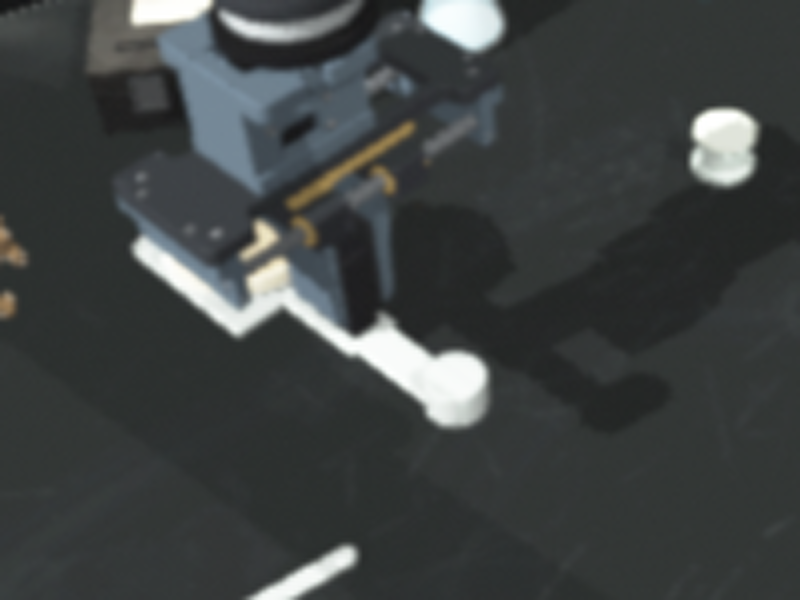

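The picture shows the tool held level with the dish, partly hidden by the gripper, still on the fork near (265,265). Now the displacement to the stage.

Run:
```python
from h import *
s=cv2.imread("pics/scene0.png");t=cv2.imread("pics/top0.png")
print(s[164:186,270:292].min(2))
for z in (.010,.014,.018): print(z,ray("top",(186.7,157.86),z),ray("scene",(165.9,220.1),z))
print("rim",ray("top",(186.7,157.6),.021))
print("stage",ray("top",(299.15,171.46),.03),ray("scene",(280.6,172.2),.03))
print("block",ray("top",(365,153),.03))
```

```text
[[ 37  36  36  36  37  37  37  37  37  36  37  37  36  36  36  37  36  37
   36  36  36  37]
 [ 37  36  36  36  37  36  37  36  37  36  37  38  37  37  36  36  36  37
   37  36  36  37]
 [ 38  37  36  36  37  37  38  42  47  52  56  56  55  49  43  40  39  37
   37  37  36  36]
 [ 40  37  37  37  39  49  75 103 117 125 128 128 127 119 101  76  52  40
   37  35  37  37]
 [ 39  38  37  41  67 107 148 186 204 209 210 210 210 204 183 148 103  63
   42  37  36  36]
 [ 40  38  39  65 125 182 212 225 229 230 230 231 230 229 224 209 171 117
   67  42  37  36]
 [ 40  38  45 100 178 221 230 232 232 233 233 233 233 233 232 229 217 175
  116  65  39  34]
 [ 40  41  58 122 199 228 232 233 233 233 233 233 233 233 233 232 230 215
  162  95  45  29]
 [ 40  41  68 136 206 229 233 233 233 233 233 233 233 233 233 233 232 224
  177 105  46  25]
 [ 41  43  71 141 208 229 232 233 233 233 233 232 233 232 233 233 232 225
  177 102  45  25]
 [ 42  43  65 134 207 230 233 233 233 233 233 233 233 233 233 233 231 221
  164  89  37  24]
 [ 39  41  54 117 199 230 235 234 233 233 233 233 233 233 232 229 223 197
  1
[... 638 characters left out ...]
8 214 161
   92  48  41  41]
 [ 38  38  50 100 172 231 249 252 253 253 253 253 251 247 241 225 182 123
   66  42  42  43]
 [ 38  37  39  57 105 173 227 242 248 251 251 251 248 236 216 173 121  75
   49  42  42  43]
 [ 37  37  37  41  58 100 144 172 200 218 223 229 215 177 140 103  68  49
   43  43  42  43]]
0.01 [0.57125554 0.24166186 0.01      ] [0.56997869 0.24197001 0.01      ]
0.014 [0.57052643 0.24088123 0.014     ] [0.56619132 0.24299789 0.014     ]
0.018 [0.56979732 0.2401006  0.018     ] [0.56240395 0.24402577 0.018     ]
rim [0.56998543 0.23954953 0.021     ]
stage [ 0.53867553 -0.0742014   0.03      ] [ 0.54060067 -0.07395619  0.03      ]
block [ 0.59589743 -0.25674562  0.03      ]
```

apply_moves --pt "-0.004 0.0115 0 0" --pt "-0.008 0.023 0 0" --pt "-0.012 0.0345 0 0" --pt "-0.016 0.046 0 0" --pt "-0.02 0.0575 0 0"

```text
time_s: 8.25
eef_pos: [0.4789, 0.1451, 0.2828]
tool_rot: [180.0, -0.0, 14.0]
force: [1.1, -0.1, -3.4]
width: 0.02
gripper_force: 40.0
```

apply_moves --pt "-0.02 0.0575 0 0" --pt "-0.02 0.0575 0 0" --pt "-0.02 0.0575 0 0" --pt "-0.02 0.0575 0 0" --pt "-0.02 0.0575 0 0"

```text
time_s: 8.88
eef_pos: [0.4676, 0.0236, 0.2829]
tool_rot: [180.0, -0.0, 14.0]
force: [0.4, 0.2, -3.7]
width: 0.0199
gripper_force: 40.0
```

apply_moves --pt "-0.02 0.0575 0 0" --pt "-0.02 0.0575 0 0" --pt "-0.02 0.0575 0 0" --pt "-0.016 0.046 0 0" --pt "-0.012 0.0345 0 0"

```text
time_s: 9.5
eef_pos: [0.4578, -0.0829, 0.2829]
tool_rot: [180.0, 0.0, 13.9]
force: [-0.1, 0.2, -3.7]
width: 0.0193
gripper_force: 40.0
```

apply_moves --pt "-0.008 0.023 0 0" --pt "-0.004 0.0115 0 0" --pt "0 0 0 0" --pt "0 0 0 0" --pt "0 0 0 0"

```text
time_s: 10.12
eef_pos: [0.4573, -0.0955, 0.2827]
tool_rot: [-180.0, 0.0, 14.1]
force: [-0.3, 1.0, -5.1]
width: 0.0198
gripper_force: 40.0
```

```bash
python3 d.py .4549 -.0956 14;  python3 - <<'E'
from station import read_camera
import cv2,numpy as np
s=read_camera("scene")[:,:,::-1];t=read_camera("top")[:,:,::-1]
cv2.imwrite("pics/s3f.png",s);cv2.imwrite("pics/t3f.png",t)
o=np.hstack([cv2.resize(i,None,fx=4,fy=4,interpolation=cv2.INTER_CUBIC) for i in(s[100:220,220:320],t[110:230,250:350])]);cv2.imwrite("pics/c3.png",o)
E
```

```text
10.125 [ 0.45728206 -0.09550955  0.28272712] [-1.79998477e+02  2.79362362e-03  1.40573184e+01] 0.01975439468728666 [-0.31311874  1.01191089 -5.0511831 ] 39.99896585941315
units -0.005831734539684161 -0.0012271173673103037 z to .212 0.1768178026287672 turn 0.0009553074351580075
```

View pics/c3.png

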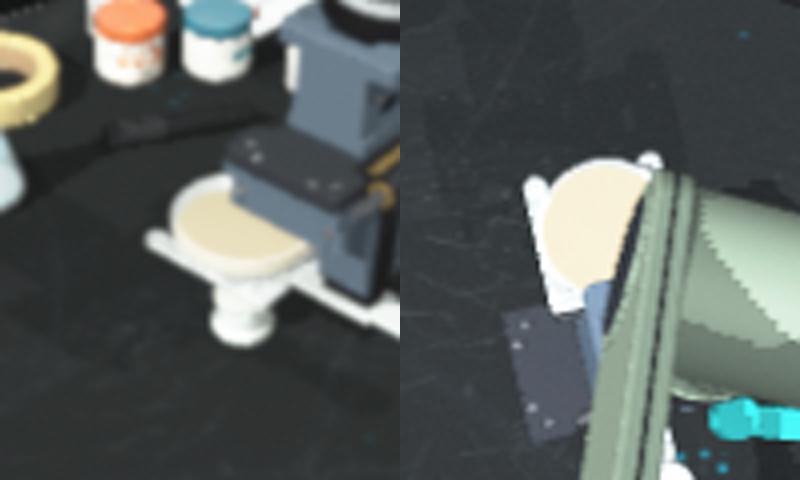

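The left crop shows the dish level on the fork, right above the stage. The right crop shows it seated, with its rim left edge at (541,230). A circle fit will check the centring.

```bash
cat > fit.py <<'E'
import sys
from h import *
from scipy.optimize import least_squares
def fit(f,n,z,lim,R=None):
    im=cv2.imread(f).astype(int);tan=((im[:,:,2]-im[:,:,0]>30)&(im.min(2)>120)).astype(np.uint8)
    c=blob(im,tan,lim); m=np.zeros_like(tan);x0,y0,x1,y1=lim;m[y0:y1,x0:x1]=tan[y0:y1,x0:x1]
    k=max(cv2.findContours(m,cv2.RETR_EXTERNAL,cv2.CHAIN_APPROX_NONE)[0],key=cv2.contourArea)[:,0]
    P=np.array([ray(n,p,z)[:2] for p in k])
    fun=(lambda q:np.hypot(*(P-q[:2]).T)-(R or q[2]))
    q=least_squares(fun,list(P.mean(0))+[.043],loss="soft_l1",f_scale=.0007).x
    r=np.abs(fun(q));return q,(r<.0015).mean()
E
python3 - <<'E'
from fit import *
q,i=fit("pics/top0.png","top",.014,(165,140,212,180));print(q,i);R=q[2]
q,i=fit("pics/scene0.png","scene",.014,(140,200,185,240));print(q,i)
for z in(.081,.0855):
  print(z,fit("pics/t3f.png","top",z,(280,140,318,190),R),fit("pics/s3f.png","scene",z,(255,140,300,170),R))
E
```

```text
[0.57071922 0.24086261 0.0390954 ] 0.875
[0.56953131 0.24312875 0.03808834] 0.6235294117647059
0.081 (array([ 0.56735665, -0.04725371,  0.043     ]), np.float64(0.10919540229885058)) (array([ 0.5494682 , -0.07842934,  0.043     ]), np.float64(0.3968253968253968))
0.0855 (array([ 0.56667941, -0.04663169,  0.043     ]), np.float64(0.10919540229885058)) (array([ 0.5450662 , -0.07505848,  0.043     ]), np.float64(0.42857142857142855))
```

Run:
```python
from fit import *
def arc(f,n,z,c0,keep,R,lim):
    im=cv2.imread(f).astype(int);tan=((im[:,:,2]-im[:,:,0]>30)&(im.min(2)>120)).astype(np.uint8)
    m=np.zeros_like(tan);x0,y0,x1,y1=lim;m[y0:y1,x0:x1]=tan[y0:y1,x0:x1]
    k=max(cv2.findContours(m,cv2.RETR_EXTERNAL,cv2.CHAIN_APPROX_NONE)[0],key=cv2.contourArea)[:,0]
    k=np.array([p for p in k if keep(*(p-c0))]);P=np.array([ray(n,p,z)[:2] for p in k])
    q=least_squares(lambda q:np.hypot(*(P-q).T)-R,P.mean(0),loss="soft_l1",f_scale=.0007)
    return q.x,len(P),np.abs(q.fun).mean()
for z in(.0815,.0855):
  print(z,arc("pics/t3f.png","top",z,np.array([302,166]),lambda x,y:(x<-3 and y<13) or (y<-6 and x<6),.0391,(280,140,318,190)),
   arc("pics/s3f.png","scene",z,np.array([284,158]),lambda x,y:(x<-5) ,.0385,(255,140,310,172)))
```

```text
0.0815 (array([ 0.5702091 , -0.03520715]), 104, np.float64(0.009876098712866394)) (array([ 0.54471283, -0.07782997]), 32, np.float64(0.003911131495818057))
0.0855 (array([ 0.56951928, -0.0346632 ]), 104, np.float64(0.009837823181993988)) (array([ 0.54043264, -0.07479587]), 32, np.float64(0.0039467691695696))
```

Run:
```python
from fit import *
im=cv2.imread("pics/t3f.png").astype(int)
d=(im[:,:,2]-im[:,:,0])
for y in range(146,186,2):print(y,*["%3d"%v for v in d[y,280:316]])
```

```text
146  -9  -9  -8  -8  -9  -9  -9  -8  -8  -7  -8  -8  -7  -7  -8  -8  -9  -8  -8  -9  -8  -7  -6  -8  -9  -8  -7  -7  -8  -7  -8  -8  -9  -8  -9  -7
148  -9  -9  -7  -9  -9 -10  -8  -8  -8  -8 -10  -8  -7 -10  -9  -8  -8  -7  -9  -6  -7  -8  -7  -6  -7  -7  -8  -7  -8  -8 -10 -13 -15 -13 -11 -10
150  -8  -9  -8  -9  -7  -8  -8  -9  -8  -7  -6  -8  -8  -8  -8  -5  -8  -8  -6  -6  -5  -4  -5  -6  -6 -10 -11  -8  -7 -12  -8  -6  -7  -6 -10 -12
152  -9  -9  -8  -9  -8 -10  -9 -10 -10  -7  -7  -7  -7  -4   0   6  14  21  28  31  30  32  31  31  26  23  14   2  -2  -3  -4  -8 -11  -8  -5  -2
154  -7  -9 -14 -14 -12 -12  -8  -8  -8  -8  -3   3  14  28  31  31  32  32  32  32  31  32  32  30  30  31  30  31  33  27   9   0  -5  -1  -1  -1
156  -9 -11  -5  -4  -4  -4 -15  -8  -4   7  23  31  32  31  32  32  30  31  32  31  32  32  31  30  29  30  32  32  33  32  37  22  -2  -1  -2  -3
158  -9  -9  -2  -2  -1  -1  -4   2  17  30  31  30  30  31  30  31  31  32  32  31  30  30  29  30  29  30  31  32  33  38  24  -2  -2  -3  -4  -4
160  -9 -12 -10  -6  -6  -2   0   8  31  31  31  31  30  30  31 
[... 1159 characters left out ...]
  29  30  30  32  30  30  31  30  30  30  30  30  31  31  43   0 -11 -11 -10  -5  -2  -1  -2  -4  -4  -3  -3
178  -7  -7  -8  -8  -8 -11  -9  -4   0   4  21  29  31  30  32  31  31  30  30  30  30  30  31  37 -12 -10 -11  -4  -1  -1  -2  -2  -3  -4  -3  -3
180  -8  -9 -10 -10  -8  -8 -10  -4  -6  -3   0   3  15  26  30  30  29  29  24  -2 -14 -35 -35 -16 -11 -11  -6  -5  -2  -1  -1  -3  -5  -4  -4  -3
182  -6  -7  -7  -7  -8  -6 -11  -7  -3  -6  -6  -7  -7   1   3  11 -33 -59 -56 -57 -58 -52 -34 -12 -10 -12  -6  -3  -1   1  -3  -4  -3  -4  -4  -3
184  -7  -7  -6  -5  -6  -6  -6  -4  -1  -1  -1  -4  -5  -4  -5 -21 -53 -55 -56 -57 -56 -44 -20 -11 -12  -8  -4  -2   0  -1  -2  -3  -4  -2  -3  -4
```

Saturation sits right at my threshold (30), so I'll lower it to 15, both for the reference and now.

```bash
cat > arc.py <<'E'
from h import *
from scipy.optimize import least_squares
def arc(f,n,z,c0,keep,lim,R=None):
    im=cv2.imread(f).astype(int);tan=((im[:,:,2]-im[:,:,0]>15)&(im.min(2)>90)).astype(np.uint8)
    m=np.zeros_like(tan);x0,y0,x1,y1=lim;m[y0:y1,x0:x1]=tan[y0:y1,x0:x1]
    k=max(cv2.findContours(m,cv2.RETR_EXTERNAL,cv2.CHAIN_APPROX_NONE)[0],key=cv2.contourArea)[:,0]
    k=np.array([p for p in k if keep(*(p-c0))]);P=np.array([ray(n,p,z)[:2] for p in k])
    q=least_squares(lambda q:np.hypot(*(P-q[:2]).T)-(R or q[2]),list(ray(n,c0,z)[:2])+[.04],loss="soft_l1",f_scale=.0007)
    return np.round(q.x,4),len(P),round(np.abs(q.fun).mean(),5)
A=lambda x,y:(x<-3 and y<12) or (y<-6 and x<6)
B=lambda x,y:x<-4
E
python3 - <<'E'
from arc import *
T0=("pics/top0.png","top",.014,np.array([187,158]))
print(arc(*T0,lambda x,y:1,(165,140,212,180)),arc(*T0,A,(165,140,212,180)))
S0=("pics/scene0.png","scene",.014,np.array([166,220]))
print(arc(*S0,lambda x,y:x<12,(140,200,190,240)),arc(*S0,B,(140,200,190,240)))
for z in(.0815,.0855):
  print(z,arc("pics/t3f.png","top",z,np.array([301,167]),A,(280,140,318,190),.0395),
   arc("pics/s3f.png","scene",z,np.array([284,158]),B,(255,140,310,172),.0393))
E
```

```text
(array([0.57  , 0.2411, 0.0409]), 83, np.float64(0.00071)) (array([0.5701, 0.2413, 0.0407]), 38, np.float64(0.00064))
(array([0.5657, 0.243 , 0.0424]), 68, np.float64(0.00141)) (array([0.5688, 0.2432, 0.0412]), 36, np.float64(0.00085))
0.0815 (array([ 0.5434, -0.0722,  0.04  ]), 39, np.float64(0.00066)) (array([ 0.5454, -0.0741,  0.04  ]), 37, np.float64(0.00328))
0.0855 (array([ 0.5426, -0.0719,  0.04  ]), 39, np.float64(0.00064)) (array([ 0.5411, -0.0711,  0.04  ]), 37, np.float64(0.00334))
```

apply_moves --pt "-0.007 0 0.008 0" --pt "0 0 0.02 0" --pt "0 0 0.025 0" --pt "0 0 0.02 0" --pt "0 0 0.01 0"

```text
time_s: 10.85
eef_pos: [0.4544, -0.0966, 0.2487]
tool_rot: [-180.0, 0.1, 14.0]
force: [-0.1, 0.0, -3.3]
width: 0.0197
gripper_force: 40.0
```

apply_moves --pt "0 0 0 0" --pt "0 0 0 0" --pt "0 0 0 0"

```text
time_s: 11.22
eef_pos: [0.4547, -0.0966, 0.2498]
tool_rot: [180.0, -0.0, 14.0]
force: [0.3, -0.7, -4.5]
width: 0.0201
gripper_force: 40.0
```

```bash
python3 d.py .4549 -.0963 14;  python3 - <<'E'
from station import read_camera
from arc import *
s=read_camera("scene")[:,:,::-1];t=read_camera("top")[:,:,::-1]
cv2.imwrite("pics/s4f.png",s);cv2.imwrite("pics/t4f.png",t)
o=np.hstack([cv2.resize(i,None,fx=4,fy=4,interpolation=cv2.INTER_CUBIC) for i in(s[100:220,220:320],t[110:230,250:350])]);cv2.imwrite("pics/c4.png",o)
z=.010+.0407
print(arc("pics/t4f.png","top",z,np.array([301,170]),A,(280,140,318,192),.0407))
E
```

```text
11.225 [ 0.45465919 -0.09659708  0.24982485] [ 1.79976024e+02 -3.51721869e-02  1.40174263e+01] 0.020135125350303384 [ 0.25127986 -0.69596467 -4.45284492] 39.998953342437744
units 0.000764000460445971 -0.0005747695098853922 z to .212 0.09456212193840942 turn 0.00029043758502555285
(array([ 0.5399, -0.0748,  0.04  ]), 39, np.float64(0.00077))
```

View pics/c4.png

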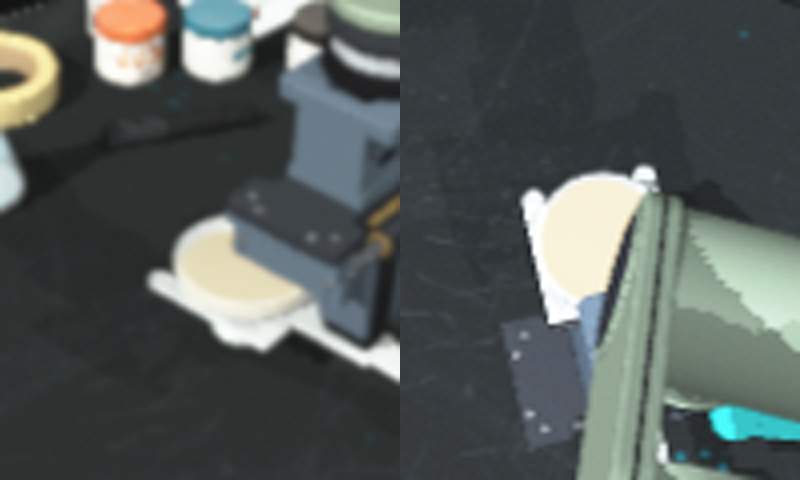

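The dish is centred over the stage to about 1 mm and level, with the stage showing in the gap at left crop (245,335). Lowering now.

apply_moves --pt "0 0 0.01 0" --pt "0 0 0.01 0" --pt "0 0 0.007 0" --pt "0 0 0.007 0" --pt "0 0 0.01 0"

```text
time_s: 11.95
eef_pos: [0.4547, -0.0966, 0.2318]
tool_rot: [180.0, -0.0, 14.0]
force: [-0.3, 0.2, -3.9]
width: 0.0199
gripper_force: 40.0
```

apply_moves --pt "0 0 0.015 0" --pt "0 0 0.015 0" --pt "0 0 0.01 0" --pt "0 0 0.005 0" --pt "0 0 0 0"

```text
time_s: 12.58
eef_pos: [0.4545, -0.0966, 0.2138]
tool_rot: [180.0, 0.0, 14.0]
force: [1.0, -0.7, -3.3]
width: 0.0198
gripper_force: 40.0
```

apply_moves --pt "0 0 0.003 0" --pt "0 0 0.002 0" --pt "0 0 0 0" --pt "0 0 0 0"

```text
time_s: 13.08
eef_pos: [0.4546, -0.0966, 0.212]
tool_rot: [180.0, -0.0, 14.0]
force: [-0.9, 0.2, -3.6]
width: 0.0196
gripper_force: 40.0
```

apply_moves --pt "0 0 0.002 0" --pt "0 0 0.001 0" --pt "0 0 0 0" --pt "0 0 0 0"

```text
time_s: 13.58
eef_pos: [0.4545, -0.0966, 0.2107]
tool_rot: [180.0, 0.0, 14.0]
force: [1.0, -0.5, -4.1]
width: 0.0197
gripper_force: 40.0
```

apply_moves --pt "0 0 0.001 0" --pt "0 0 0 0" --pt "0 0 0 0"

```text
time_s: 13.95
eef_pos: [0.4545, -0.0966, 0.2107]
tool_rot: [180.0, -0.0, 14.0]
force: [-1.3, 0.7, 3.7]
width: 0.0201
gripper_force: 40.0
```

The force rose by about 7 N, so the lifter is on the bench. Releasing gently.

apply_moves --pt "0 0 0 0" --pt "0 0 0 0" --force 5

```text
time_s: 14.2
eef_pos: [0.4545, -0.0966, 0.2107]
tool_rot: [180.0, -0.0, 14.0]
force: [-1.0, 1.2, 5.2]
width: 0.0197
gripper_force: 5.0
```

apply_moves --pt "0 0 0 0" --pt "0 0 0 0" --pt "0 0 0 0" --pt "0 0 0 0" --jaw 0.45

```text
time_s: 14.7
eef_pos: [0.4546, -0.0966, 0.2103]
tool_rot: [180.0, -0.0, 14.0]
force: [-0.2, -0.1, 0.3]
width: 0.0412
gripper_force: 0.0
```

apply_moves --pt "0 0 -0.03 0" --pt "0 0 -0.06 0" --pt "0 0 -0.1 0" --pt "0 0 -0.1 0" --pt "0 0 -0.1 0"

```text
time_s: 15.32
eef_pos: [0.4542, -0.0965, 0.3685]
tool_rot: [180.0, -0.1, 14.0]
force: [1.1, -0.5, 0.6]
width: 0.041
gripper_force: 0.0
```

apply_moves --pt "-0.1 0.05 -0.02 0" --pt "-0.1 0.1 0 0" --pt "0 0.14 0 0" --pt "0 0.14 0 0" --pt "0 0.14 0 0"

```text
time_s: 15.95
eef_pos: [0.432, -0.3388, 0.3755]
tool_rot: [179.9, -0.1, 14.0]
force: [0.7, -0.0, -0.3]
width: 0.0405
gripper_force: 0.0
```

apply_moves --pt "0 0.14 0 0" --pt "0 0.14 0 0" --pt "0 0.1 0 0" --pt "0 0 0 0" --pt "0 0 0 0"

```text
time_s: 16.58
eef_pos: [0.4687, -0.484, 0.3746]
tool_rot: [-179.9, 0.0, 14.0]
force: [0.0, 0.2, 0.2]
width: 0.041
gripper_force: 0.0
```

Run:
```python
from station import read_camera
from arc import *
s=read_camera("scene")[:,:,::-1];t=read_camera("top")[:,:,::-1]
cv2.imwrite("pics/s5f.png",s);cv2.imwrite("pics/t5f.png",t)
o=np.hstack([cv2.resize(i,None,fx=4,fy=4,interpolation=cv2.INTER_CUBIC) for i in(s[120:240,230:330],t[125:245,260:360])]);cv2.imwrite("pics/c5.png",o)
print(arc("pics/t5f.png","top",.04,np.array([299,171]),lambda x,y:1,(270,140,330,200)))
print(arc("pics/s5f.png","scene",.04,np.array([280,168]),lambda x,y:x<10,(250,140,310,200)))
```

```text
(array([ 0.5387, -0.0741,  0.0408]), 84, np.float64(0.00073))
(array([ 0.5352, -0.0686,  0.0424]), 61, np.float64(0.00199))
```

View pics/c5.png

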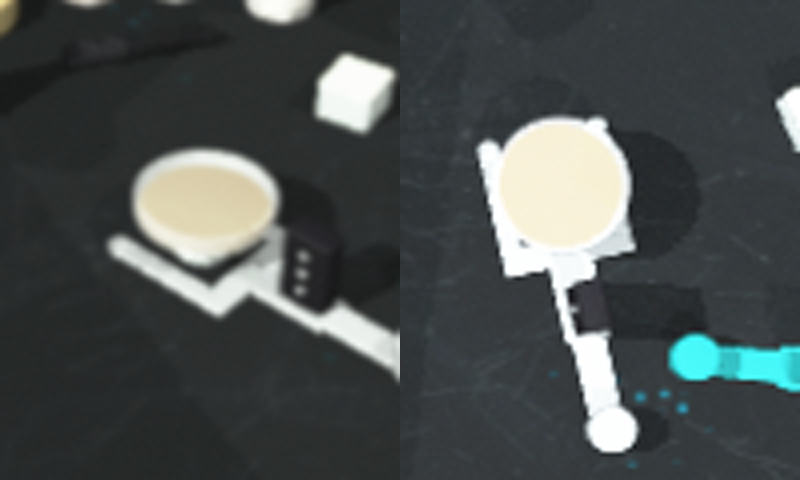

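The final picture shows the dish standing level on the stage, centred at (0.5387, -0.0741) against a measured stage centre of (0.5387, -0.0742). The lifter lies flat around the stage and the arm is clear.

```bash
python3 -c "
from station import job
print(job.finish_job())"
```

```text
the job is handed in; nothing more can be done
None
```

The dish stands centred on the round stage to within about 1 mm, the lifter is released and lies flat on the bench around it, and the job was handed in at about 17 s of the 54 s allowed; no verdict came back.

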